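# Gauge a heat sink on a cutting fence with a flip stop

## Task

Set the black heat sink to length on the little plywood cutting bed: first flip the hinged stop fully down in front of the fence, then push the heat sink flat against the fence and along it until its end meets the stop. Then flip the stop all the way back up, leaving the heat sink where it was gauged, square to the fence, and without disturbing the tape roll, the yellow packet or the white reel.

Things in the scene. Friction and masses are not known exactly. Their poses are not given: they have to be found in the camera images.
- cutting_bed: Plywood bed, fixed to the bench, 105 x 230 mm and 12 mm thick, with an aluminium fence (18 mm thick, top 40 mm above the bench) along one side (its left side, seen from the robot). Origin on the bench under the bed; x points from the open side across to the fence, y along the fence (roughly towards the robot), z up. Bed spans x -45 to +60 mm and y -105 to +125 mm; its top is z = 12 mm; the fence face is the plane x = +30 mm, the fence fills x 30 to 48 mm.
- gauge (a point): Fixed point on the gauging plane of the flip stop, which is clamped on the fence near its -y end, the one farther from the robot (its place along the fence varies). Axes as the bed's. The point lies on the fence face, 27 mm above the bench; with the stop down, its leaf fills y 0 to -12 mm from here, x -42 to -8 mm, and the heat sink must come up to it from the +y side, its end at y = 0 of this point.
- stop_hinge (a point): Centre of the stop's hinge, on top of the fence, 58 mm above the bench; hinge axis along the fence (y). Axes as the bed's. It is 10 mm beyond the fence face (+x) and 6 mm to the -y side of the gauging plane. Dark steel clamp block below and around it, up to 63 mm above the bench.
- stop_tab (a point): Centre of the orange thumb tab (26 mm wide along the fence, 10 mm thick, 28 mm long) on the steel lever of the stop, 48 mm from the hinge axis; lever and tab end 62 mm from the hinge axis. With the stop down the lever leans 30 degrees from upright towards the open side (-x); with it up it leans 35 degrees the other way (+x, away over the fence). Pushing the tab in +x lifts the leaf, pushing it in -x lowers the leaf.
- stop (a joint): Angle of the flip stop, rad: 0 = fully down (at its limit), 1.13 = fully up (at its limit), where the leaf is clear over the heat sink. Friction hinge (0.08 N m) that stays where it is left; about 1.5 to 3 N on the lever moves it.
- heat_sink_mid (a point): Centre of the loose black finned aluminium heat sink, 40 (x) x 110 (y) x 30 mm high, fins along y, 0.15 to 0.31 kg; it lies on the bed, a little away from the fence and askew, to the +y side of the stop. This point is half-way up, 27 mm above the bench; axes along its sides, z up.
- heat_sink_end (a point): Middle of the heat sink's end face that is to meet the stop (its -y end, 55 mm from its centre), half-way up.
- tape_roll: Roll of orange tape lying flat, 76 mm across (open in the middle), 15 mm high, loose on the bench beyond the far end of the bed; origin at the centre of its underside. Leave it alone.
- fuse_packet: Small yellow packet, 40 x 55 x 18 mm, loose on the bench on the open side of the bed, towards the robot; origin at the centre of its underside. Leave it alone.
- reel: White-grey reel standing on its flange, 62 mm across, 36 mm high, loose on the bench behind the fence; origin at the centre of its underside. Leave it alone.
Things that resemble listed ones, but are neither listed nor needed, are in the scene too. What is shaped like the part that bears heat_sink_mid but red is not meant.

How it is judged:
By the outcome, as a careful person would: the job done as asked, in the order asked, and still so for the second after the job is handed in, with the robot touching nothing.
It also fails if it takes over 64 s, if anything falls off the work surface, if the arm or the gripper's body presses on something with over 40 N, if the wrist force passes 120 N, or if a joint passes its speed limit or range.

## Robot

A 6-joint arm with a two-finger parallel gripper is mounted at the origin on a cart in front of the work surface, level with it; the furniture and walls round the work are solid. World frame = base frame: x ahead of the robot, y to its left, z up, the work surface at z = 0. Lengths are in m, angles in rad, forces in N, time in s.
With the tool pointing down it reaches from about 0.375 to 0.9 m from the base axis. Payload 3.1 kg.
Tool frame: the origin (TCP) lies midway between the tips of the shut fingers; the grasp point (between the pads) lies 19 mm behind it; z points along the fingers, y is the line along which they close (so a half turn about z gives the same grasp; the last joint's range is limited). The gripper opens to 87 mm and grips with 3 to 60 N. Pads are 19 mm wide; open, the fingers measure 117 mm over their backs; the gripper's body (75 mm by 190 mm) begins 51 mm behind the grasp point.
Start: joints at [-1.506, 0.527, 1.433, -0, 1.181, -0.178], TCP at [0.151, -0.606, 0.19] pointing down, gripper open.
Joint ranges: [-3.08, 3.08], [-0.75, 2.2], [0.22, 2.44], [-1.43, 4.57], [0, 2.65], [-2.85, 2.85]. Speed limits (rad/s): [2.79, 2.79, 3.14, 3.14, 3.14, 3.14].

## Interface

Orientations are given as a unit quaternion [x, y, z, w].
In Python, from rig import status, imaging, order gives the robot as it stands.
- The arm moves only by the tool arm_command, never from a script. Its argument "deltas" is one flat list of numbers, 5 for each row, row after row: the opening, from -1 (shut) to 1 (fully open), so that 0 is half open, then the shift along the tool's x, y, z in m, then the turn about the tool's z in rad. In form: [gripper, tx, ty, tz, roll, gripper, tx, ty, tz, roll, ...]. A call has 1 to 12 rows; each row shifts and turns the commanded pose from where the row before left it, along the tool's axes as they then stand; what a row does not reach is not made up. A row lasts 1/8 s, in which the tool goes at most 62.5 mm and 10.7 degrees, less where a joint would pass 70% of its speed; a pose out of reach is approached as far as the arm can. A call with a gripper value outside its range is refused whole. The fingers move at their own pace and stop on an object; "newtons" is the grip in N (left out, the last holds). Time passes only in rows, so rows that do not move let the fingers close. It gives the time, the measured TCP pose, the force, the opening and the grip force at its end, in the units of the state.
- status.get_obs(): the state, without advancing time (a new reading comes with each control period).
- imaging.camera(name): name is "side" or "top" or "wrist"; returns (picture, depth): 400x640x3 uint8, red, green, blue; 400x640 float32, m along the optical axis (not along the pixel's ray), 0 where there is no reading.
- imaging.camera_params(name): a dict with "intrinsics" (3x3 intrinsics, pixels), "camera_from_world" (4x4, takes a point from world to camera coordinates). Camera axes: x right, y up, looking along -z (the intrinsics and any distortion apply to the point x, -y, -z); pixel columns grow to the right and rows downward; lengths in m; the calibration is good to about 2 mm. A picture is of the moment at which its call begins: read the wrist's pose just before it. camera_params takes no time and is no camera call; for the wrist camera it gives the pose at the moment of the call.
- order.hand_in(): hands the job in; it is judged then, once.
The state is a dict: "time": time; "q": joint angles; "joint_velocities": joint speeds; "joint_torque": joint torques, N m; "position": TCP position; "tool_rot": TCP orientation; "ft_force": force on the tool from outside, world axes, zero at the start; "moment": the same for the moment, N m; "grip_width": finger opening in m; "grip_force": force on a finger pad.
Only numpy, scipy, OpenCV 4.12 (cv2) and the standard library are available. Lean on these libraries where they do the work, as an engineer would, in place of code of your own. Each camera call takes 0.05 s, during which the arm holds its last target. There are 200 camera calls.

## Working session

There is one attempt and no reset: what is moved stays moved. The work goes in short steps, Python scripts to look and compute and a tool call to move; the robot and the scene stay as the last step left them, time stands still between calls to the robot, and variables do not carry over. Pictures are saved under pics/ and viewed, at most 10 in all, crops included, and the job is handed in when it is done.

Besides the shell and the picture viewer there is one more tool, called after "Call:" as a command line: name --argument value ..., lists and objects as JSON in quotes. arm_command: Moves the arm, as the interface text tells. Its arguments: {"type":"object","properties":{"deltas":{"type":"array"},"newtons":{"type":"number"}},"required":["deltas"]}

```bash
mkdir -p pics; python3 - <<'E'
from rig import status, imaging
import cv2, numpy as np
o=status.get_obs(); print({k:np.round(v,3).tolist() for k,v in o.items()})
for n in ("top","side"):
    p,d=imaging.camera(n); c=imaging.camera_params(n)
    cv2.imwrite(f"pics/{n}0.png",p[:,:,::-1]); np.savez(f"{n}0.npz",p=p,d=d,K=c["intrinsics"],T=c["camera_from_world"]); print(n,c)
E
```

```text
{'time': 0.0, 'q': [-1.506, 0.528, 1.434, -0.0, 1.181, -0.179], 'joint_velocities': [-0.001, -0.0, -0.0, 0.001, -0.001, -0.0], 'joint_torque': [0.001, -44.004, -17.659, 0.063, 0.058, -0.0], 'position': [0.151, -0.606, 0.189], 'tool_rot': [0.993, 0.122, 0.0, -0.001], 'ft_force': [0.624, 0.538, -0.174], 'moment': [0.043, -0.023, -0.019], 'grip_force': 0.0, 'grip_width': 0.087}
top {'intrinsics': array([[482.99078464,   0.        , 321.7836133 ],
       [  0.        , 482.99078464, 201.98439845],
       [  0.        ,   0.        ,   1.        ]]), 'camera_from_world': array([[-0.01351698, -0.99985024, -0.01080665,  0.29424321],
       [ 0.9880604 , -0.01501486,  0.15333361, -0.49432306],
       [-0.15347291, -0.00860502,  0.98811539, -1.10716127],
       [ 0.        ,  0.        ,  0.        ,  1.        ]])}
side {'intrinsics': array([[416.31363285,   0.        , 322.55727109],
       [  0.        , 416.31363285, 202.76974195],
       [  0.        ,   0.        ,   1.        ]]), 'camera_from_world': array([[-9.89354666e-01, -1.45520882e-01, -1.00901588e-03,
         5.47507377e-01],
       [ 6.51114882e-02, -4.48853931e-01,  8.91229848e-01,
         2.69696499e-02],
       [-1.30145454e-01,  8.81676710e-01,  4.53550812e-01,
        -1.33638955e+00],
       [ 0.00000000e+00,  0.00000000e+00,  0.00000000e+00,
         1.00000000e+00]])}
```

View pics/top0.png

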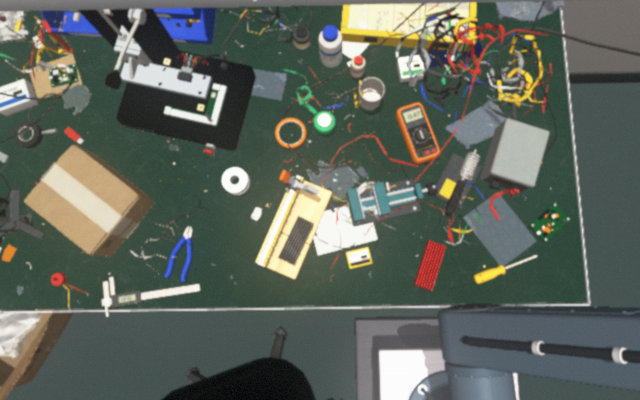

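View pics/side0.png

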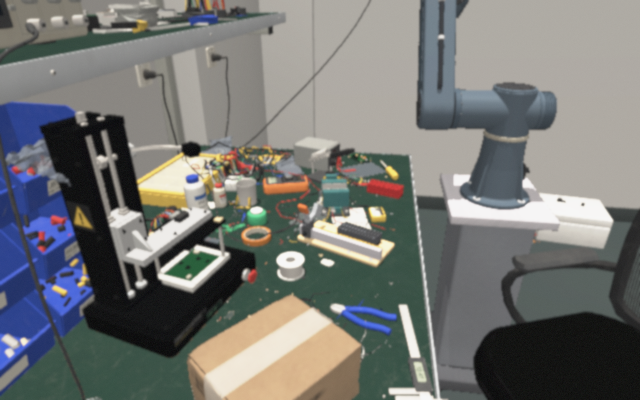

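The top view shows the bed at about (293,230), with the fence on its left. The black heat sink is at (296,240), the orange tab at (285,177), the reel at (235,180), the tape roll at (290,133) and the yellow packet at (358,258). Two things could be the heat sink: the black one on the bed at (296,240) and the red one at (430,265). The black one on the bed fits the description. I'll confirm it in an enlarged crop, together with fits from the depth.

```bash
cat > h.py <<'E'
import numpy as np, cv2
def cloud(d,K,T):
    v,u=np.mgrid[:d.shape[0],:d.shape[1]]
    x=(u-K[0,2])/K[0,0]*d; y=-(v-K[1,2])/K[1,1]*d
    c=np.stack([x,y,-d],-1)
    return (c-T[:3,3])@T[:3,:3]
def proj(P,K,T):
    c=np.atleast_2d(P)@T[:3,:3].T+T[:3,3]
    return np.stack([K[0,0]*c[:,0]/-c[:,2]+K[0,2], K[1,1]*-c[:,1]/-c[:,2]+K[1,2]],-1)
def pix2plane(uv,K,T,z):
    uv=np.atleast_2d(uv).astype(float)
    r=np.stack([(uv[:,0]-K[0,2])/K[0,0],-(uv[:,1]-K[1,2])/K[1,1],-np.ones(len(uv))],-1)@T[:3,:3]
    o=-T[:3,:3].T@T[:3,3]
    return o+r*((z-o[2])/r[:,2])[:,None]
E
python3 - <<'E'
from h import *
f=np.load("top0.npz"); p,d,K,T=[f[k] for k in "pdKT"]
W=cloud(d,K,T)
s=np.s_[165:285,235:385]
cv2.imwrite("pics/crop0.png",cv2.resize(p[s][:,:,::-1],None,fx=5,fy=5,interpolation=cv2.INTER_CUBIC))
hsv=cv2.cvtColor(p,cv2.COLOR_RGB2HSV)
# bed/fence mask by height
z=W[...,2]; m=np.zeros(z.shape,bool); m[s]=True
print("bench z",np.median(z[m]))
for n,lo,hi in(("bed",.006,.02),("tall",.033,.05),("vtall",.055,.14)):
    q=m&(z>lo)&(z<hi)&(d>0); q[:,345:]=False
    n_,l,st,_=cv2.connectedComponentsWithStats(q.astype(np.uint8))
    for i in range(1,n_):
        if st[i,4]>25:
            pts=W[l==i]; print(n,st[i],pts.mean(0).round(3),cv2.minAreaRect(pts[:,:2].astype(np.float32)))
E
```

```text
bench z 0.003319219139020853
bed [ 265  165   80  114 2654] [0.47  0.327 0.012] ((0.4659207761287689, 0.31403741240501404), (0.11385100334882736, 0.30160754919052124), 67.28231811523438)
bed [255 188  35  75 252] [0.448 0.409 0.012] ((0.44874507188796997, 0.4084492325782776), (0.00868201069533825, 0.1932351440191269), 66.20853424072266)
tall [235 167  12  25 193] [0.558 0.482 0.037] ((0.558182954788208, 0.4815865159034729), (0.05980759859085083, 0.027509469538927078), 0.33170658349990845)
tall [296 175   7   8  27] [0.558 0.34  0.04 ] ((0.5582379698753357, 0.3393162488937378), (0.019862931221723557, 0.011179493740200996), 28.426607131958008)
tall [258 183  41  83 663] [0.444 0.392 0.04 ] ((0.44625797867774963, 0.3909768760204315), (0.02914765477180481, 0.2027437537908554), 69.72544860839844)
tall [278 215  35  49 441] [0.412 0.351 0.041] ((0.41139161586761475, 0.35131174325942993), (0.04073196277022362, 0.10973212867975235), 63.64381790161133)
vtall [279 169  40  25 347] [0.538 0.344 0.084] ((0.5367524027824402, 0.3369736969470978), (0.09118928015232086, 0.02756005898118019), 67.3846664428711)
```

View pics/crop0.png

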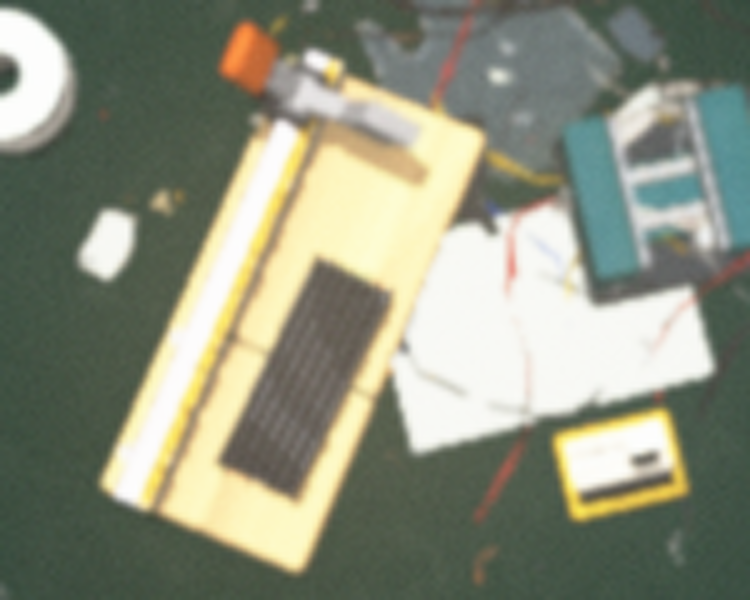

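The crop confirms it: the finned black heat sink lies on the bed, centred at crop (305,375). The stop is up, with its tab at crop (248,57). Next I'll fit the bed pose.

```bash
python3 - <<'E'
from h import *
from scipy.optimize import least_squares
f=np.load("top0.npz"); p,d,K,T=[f[k] for k in "pdKT"]
px=lambda l:np.array(l)/5+[235,165]
obs=px([(485,130),(300,573),(100,487)])
B=np.array([(-45,-105,12),(-45,125,12),(60,125,12)])/1000
R=lambda a:np.array([[np.cos(a),-np.sin(a),0],[np.sin(a),np.cos(a),0],[0,0,1]])
r=least_squares(lambda s:(proj(B@R(s[2]).T+[s[0],s[1],0],K,T)-obs).ravel(),[.45,.37,1.17])
print(r.x,np.degrees(r.x[2]),r.fun.round(2))
o=np.array([r.x[0],r.x[1],0]);Rb=R(r.x[2]); tb=lambda P:((np.asarray(P)-o)@Rb*1000).round(1)
print("sink c",tb(np.r_[pix2plane(px([(320,258),(392,292),(297,500),(220,462)]),K,T,.042)]))
print("reel",tb([.558,.482,0]))
W=cloud(d,K,T); h=cv2.cvtColor(p,cv2.COLOR_RGB2HSV); m=(h[...,0]<14)&(h[...,1]>140)&(W[...,2]>.07)&(W[...,2]<.14); m[:165]=m[200:]=False; m[:,:270]=m[:,300:]=False
print("tab",m.sum(),tb(W[m].mean(0)),tb(W[m]).min(0),tb(W[m]).max(0))
for n,u in(("tape",(290,133)),("packet",(358,258))): print(n,tb(pix2plane([u],K,T,0.01)))
np.savez("bed.npz",o=o,R=Rb)
# tall things on the route
for n,(x0,x1,y0,y1) in dict(route=(.3,.7,-.4,.5)).items():
    q=(W[...,0]>x0)&(W[...,0]<x1)&(W[...,1]>y0)&(W[...,1]<y1); print(n,np.sort(W[q][:,2])[-5:])
E
```

```text
[0.45031804 0.34494979 1.1652177 ] 66.7620566034924 [-0.04  0.2   0.24 -0.2  -0.2   0.  ]
sink c [[  2.1 -14.1  42. ]
 [-35.5 -12.1  42. ]
 [-32.1  94.4  42. ]
 [  8.   92.   42. ]]
reel [168.4 -44.9   0. ]
tab 101 [ 62.3 -80.5 106.5] [ 53.8 -92.9  91.9] [ 72.3 -68.4 117.1]
tape [[ 107.8 -201.9   10. ]]
packet [[-164.    21.1   10. ]]
route [1.17297921 1.17297921 1.17297921 1.17297921 1.17297921]
```

Call:
arm_command --deltas '[1,0.044,-0.02,-0.011,0,1,0.044,-0.02,-0.011,0,1,0.044,-0.02,-0.011,0,1,0.044,-0.02,-0.011,0,1,0.044,-0.02,-0.011,0,1,0.044,-0.02,-0.011,0,1,0.044,-0.02,-0.011,0,1,0.044,-0.02,-0.011,0,1,0.044,-0.02,-0.011,0,1,0.044,-0.02,-0.011,0]'

```text
time: 1.35
position: [0.5305, -0.3049, 0.3]
tool_rot: [0.993, 0.122, -0.0, -0.0]
ft_force: [-0.6, 0.3, 0.0]
grip_width: 0.087
grip_force: 0.0
```

Call:
arm_command --deltas '[-1,0.0107,-0.0553,0,0,-1,0.0107,-0.0553,0,0,-1,0.0107,-0.0553,0,0,-1,0.0107,-0.0553,0,0,-1,0.0107,-0.0553,0,0,-1,0.0107,-0.0553,0,0,-1,0.0107,-0.0553,0,0,-1,0.0107,-0.0553,0,0,-1,0.0107,-0.0553,0,0,-1,0.0107,-0.0553,0,0,-1,0.0107,-0.0553,0,0,-1,0.0107,-0.0553,0,0]'

```text
time: 2.85
position: [0.4934, 0.3704, 0.2996]
tool_rot: [0.993, 0.122, -0.0, 0.0]
ft_force: [1.6, -0.7, 0.1]
grip_width: 0.0005
grip_force: 0.0
```

Call:
arm_command --deltas '[-1,0,0,0,-0.178,-1,0,0,0,-0.178,-1,0,0,0,-0.178,-1,0,0,0,-0.178,-1,0,0,0,-0.178,-1,0,0,0,-0.178,-1,0,0,0,-0.178]'

```text
time: 3.72
position: [0.4936, 0.3686, 0.2995]
tool_rot: [0.733, 0.68, -0.001, -0.0]
ft_force: [-0.7, -0.3, -0.1]
grip_width: 0.0003
grip_force: 0.0
```

Call:
arm_command --deltas '[-1,0,0,0,-0.178,-1,0,0,0,-0.178,-1,0,0,0,-0.178,-1,0,0,0,-0.178,-1,0,0,0,-0.178,-1,0,0,0,-0.178,-1,0,0,0,-0.178,-1,0,0,0,0]'

```text
time: 4.72
position: [0.4937, 0.3686, 0.2996]
tool_rot: [0.203, 0.979, -0.0, -0.0]
ft_force: [-0.2, 0.1, 0.1]
grip_width: 0.0001
grip_force: 0.0
```

```bash
cat >> h.py <<'E'
from scipy.spatial.transform import Rotation as Ro
def where(o):
    b=np.load("bed.npz"); R=Ro.from_quat(o["tool_rot"]).as_matrix()
    print("t",round(o["time"],2),"bed mm",((np.array(o["position"])-b["o"])@b["R"]*1000).round(1),"x_heading",np.degrees(np.arctan2(R[1,0],R[0,0])).round(2),"F bed",(np.array(o["ft_force"])@b["R"]).round(1),"q",np.round(o["q"],2))
E
python3 - <<'E'
from h import *
from rig import status,imaging
where(status.get_obs())
c=imaging.camera_params("wrist"); p,d=imaging.camera("wrist")
cv2.imwrite("pics/w1.png",p[:,:,::-1]); np.savez("w1.npz",p=p,d=d,K=c["intrinsics"],T=c["camera_from_world"])
E
```

```text
t 4.72 bed mm [ 38.9 -30.5 299.6] x_heading 156.63 F bed [0.  0.2 0.1] q [ 0.46  0.42  1.31  0.    1.41 -0.7 ]
```

View pics/w1.png

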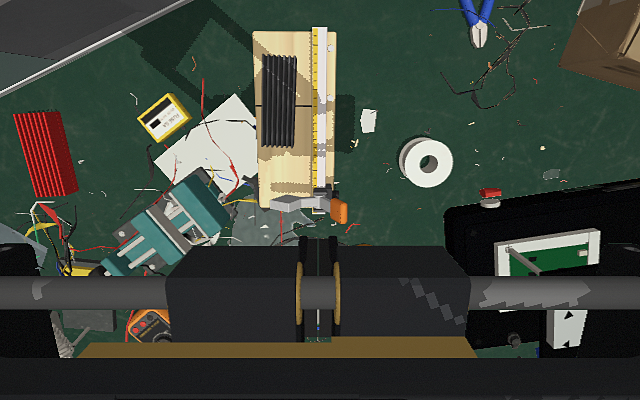

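The wrist view shows the bed upright in the image. The fence top is at columns 314–327, the heat sink at (279,100), the stop with its raised orange tab at (339,211) and the reel at (426,162). I'll refine the pose from this depth.

```bash
cat >> h.py <<'E'
def rot(a): return np.array([[np.cos(a),-np.sin(a),0],[np.sin(a),np.cos(a),0],[0,0,1]])
def tobed(P):
    b=np.load("bed.npz"); return (P-b["o"])@b["R"]*1000
E
python3 - <<'E'
from h import *
f=np.load("w1.npz"); p,d,K,T=[f[k] for k in "pdKT"]
B=tobed(cloud(d,K,T)); z=B[...,2]
print("bench z",np.median(z[60:120,340:390]),"bed z",np.median(z[165:185,270:300]))
# fence top face edge & bed edges per row
L=[];R_=[];E=[]
for v in range(50,185,5):
    q=[u for u in range(300,335) if z[v,u]>32]; L.append(B[v,q[0]]);R_.append(B[v,q[-1]])
    e=[u for u in range(240,300) if z[v,u]>7]; E.append(B[v,e[0]])
for n,a,x in(("face",L,30),("back",R_,48),("open",E,-45)):
    a=np.array(a); k=np.polyfit(a[:,1],a[:,0],1); print(n,"slope deg",np.degrees(k[0]).round(2),"x@0",k[1].round(1),"exp",x)
m=(z[:, :]>5)&(z<20); 
for u in (265,275,285,300):
    v=[v for v in range(15,235) if 6<z[v,u]<30]; print(u,"y ends",B[v[0],u].round(1),B[v[-1],u].round(1))
q=(z>36)&(z<50); q[:,:250]=0;q[:,305:]=0;q[:40]=0;q[165:]=0
r=cv2.minAreaRect(B[q][:,:2].astype(np.float32)); print("sink",r)
h=cv2.cvtColor(p,cv2.COLOR_RGB2HSV); m=(h[...,0]<14)&(h[...,1]>150)&(z>70); m[:180]=0;m[230:]=0;m[:,:320]=0;m[:,360:]=0
print("tab",B[m].mean(0).round(1),B[m].min(0).round(1),B[m].max(0).round(1))
q=(z>50)&(z<120);q[:180]=0;q[225:]=0;q[:,:265]=0;q[:,345:]=0
for lo,hi in((-40,-10),(-10,20),(20,50),(50,90)):
    w=q&(B[...,0]>lo)&(B[...,0]<hi); print("stop x",lo,hi,B[w].min(0).round(1),B[w].max(0).round(1))
E
```

```text
bench z -0.6862961167469341 bed z 11.288353438449136
face slope deg 0.48 x@0 31.0 exp 30
back slope deg 0.25 x@0 47.0 exp 48
open slope deg 1.61 x@0 -41.8 exp -45
265 y ends [-27.3 127.    9.9] [ -38.8 -135.8    7. ]
275 y ends [-14.8 126.9  10.4] [ -24.6 -143.7    6.5]
285 y ends [ -2.6 127.1   8.9] [  -9.8 -142.9    8.5]
300 y ends [ 16.2 126.8  10.1] [  12.2 -131.6   10.2]
sink ((-11.479177474975586, 41.63804244995117), (109.67998504638672, 40.221435546875), 86.80792999267578)
tab [ 59.9 -76.2 104.6] [ 52.3 -90.   90.8] [ 70.2 -65.3 113.2]
stop x -40 -10 [-20.6 -83.6  64.3] [-10.1 -71.7  84.5]
stop x -10 20 [-10.  -84.   50.2] [ 19.8 -71.7  91.9]
stop x 20 50 [ 20.8 -93.1  50.8] [ 49.3 -65.6  84.3]
stop x 50 90 [ 50.2 -90.4  75. ] [ 67.8 -65.3 114.8]
```

Call:
arm_command --deltas '[-1,-0.024,0.038,0,0,-1,-0.0235,0.038,0,0,-1,0,0,0.05,0,-1,0,0,0.05,0,-1,0,0,0.05,0,-1,0,0,0.04,0,-1,0,0,0.0145,0,-1,0,0,0,0]'

```text
time: 5.78
position: [0.5674, 0.4198, 0.095]
tool_rot: [0.202, 0.979, -0.0, -0.001]
ft_force: [0.5, -0.1, 0.1]
grip_width: 0.0003
grip_force: 0.0
```

Call:
arm_command --deltas '[-1,0,-0.012,0,0,-1,0,-0.012,0,0,-1,0,-0.01,0,0,-1,0,-0.008,0,0,-1,0,-0.008,0,0,-1,0,-0.008,0,0,-1,0,-0.008,0,0,-1,0,0,0,0]'

```text
time: 6.78
position: [0.5413, 0.3587, 0.0956]
tool_rot: [0.202, 0.979, -0.0, -0.0]
ft_force: [0.4, -0.2, -0.7]
grip_width: 0.0002
grip_force: 0.0
```

```bash
python3 - <<'E'
from h import *
from rig import status
where(status.get_obs())
E
```

```text
t 6.78 bed mm [ 48.5 -78.2  95.6] x_heading 156.72 F bed [-0.  -0.5 -0.7] q [ 0.41  0.67  1.45  0.    1.02 -0.75]
```

Call:
arm_command --deltas '[-1,0,-0.005,0,0,-1,0,-0.003,0,0,-1,0,-0.002,0,0]'

```text
time: 7.15
position: [0.5376, 0.3499, 0.0956]
tool_rot: [0.201, 0.979, 0.0, -0.0]
ft_force: [-0.8, -0.2, -0.1]
grip_width: 0.0006
grip_force: 0.0
```

Call:
arm_command --deltas '[-1,0,-0.003,0,0,-1,0,-0.002,0,0]'

```text
time: 7.4
position: [0.5356, 0.3453, 0.0957]
tool_rot: [0.201, 0.979, 0.0, -0.0]
ft_force: [-0.0, 0.8, 0.0]
grip_width: 0.0006
grip_force: 0.0
```

```bash
cat > look.py <<'E'
from h import *
from rig import status,imaging
import sys
n=sys.argv[1]; cam=sys.argv[2]
where(status.get_obs())
c=imaging.camera_params(cam); p,d=imaging.camera(cam)
cv2.imwrite(f"pics/{n}.png",p[:,:,::-1]); np.savez(n+".npz",p=p,d=d,K=c["intrinsics"],T=c["camera_from_world"])
E
python3 look.py w2 side; python3 - <<'E'
from h import *
f=np.load("w2.npz"); p=f["p"]
cv2.imwrite("pics/w2c.png",cv2.resize(p[170:290,250:410][:,:,::-1],None,fx=4,fy=4,interpolation=cv2.INTER_CUBIC))
E
```

```text
t 7.4 bed mm [ 34.  -78.2  95.7] x_heading 156.75 F bed [0.7 0.3 0. ] q [ 0.4   0.66  1.48  0.    1.   -0.77]
```

View pics/w2c.png

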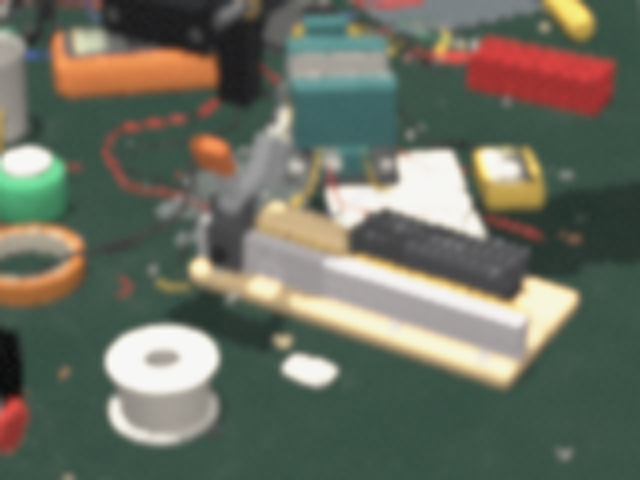

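The side crop shows the tab still at crop (213,150), with the stop raised. The fingertip shows at about crop (237,100), so it seems to be beside or above the tab. I'll check by projecting the TCP.

```bash
python3 - <<'E'
from h import *
from rig import status
f=np.load("w2.npz"); p,d,K,T=[f[k] for k in "pdKT"]
o=status.get_obs(); P=np.array(o["position"])
print("TCP crop px",(proj(P,K,T)-[250,170])*4, "TCP+30mm up",(proj(P+[0,0,.03],K,T)-[250,170])*4)
b=np.load("bed.npz"); w=lambda x:(np.array(x)/1000)@b["R"].T+b["o"]
for n,x in dict(tab_up=(67,-78,97),tab_dn=(16,-78,100),hinge=(40,-78,58),fence_near_top=(30,125,40)).items(): print(n,(proj(w(x),K,T)-[250,170])*4)
B=tobed(cloud(d,K,T))
m=np.zeros(d.shape,bool); m[170:225,285:335]=1; h=cv2.cvtColor(p,cv2.COLOR_RGB2HSV)
q=m&(h[...,0]<14)&(h[...,1]>150)&(B[...,2]>70)&(abs(B[...,1]+78)<40); print("tab",q.sum(),B[q].mean(0),B[q].min(0),B[q].max(0))
q=m&(B[...,2]>85)&(abs(B[...,1]+78)<40)&(h[...,2]<80); print("finger",q.sum(),B[q].min(0),B[q].max(0))
E
```

```text
TCP crop px [[238.98445761 143.35973866]] TCP+30mm up [[238.26888447 100.90725585]]
tab_up [[209.81965823 162.56896403]]
tab_dn [[254.2241479  126.60607161]]
hinge [[234.75576257 199.26544892]]
fence_near_top [[529.52780536 305.9313579 ]]
tab 65 [ 72.67594195 -74.64450518 120.38927662] [ 41.26081962 -89.42161771  93.66514918] [121.31489872 -42.83555116 199.56624404]
finger 502 [ 16.12931568 -89.80739069 127.37504616] [130.28111086 -39.31904156 234.45973675]
```

```bash
python3 - <<'E'
from h import *
f=np.load("w2.npz"); p=f["p"]
c=p[165:235,280:350][:,:,::-1]; c=(255*(c/255.)**.6).astype(np.uint8)
cv2.imwrite("pics/w2d.png",cv2.resize(c,None,fx=8,fy=8,interpolation=cv2.INTER_LANCZOS4))
E
```

```text
(no output)
```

View pics/w2d.png

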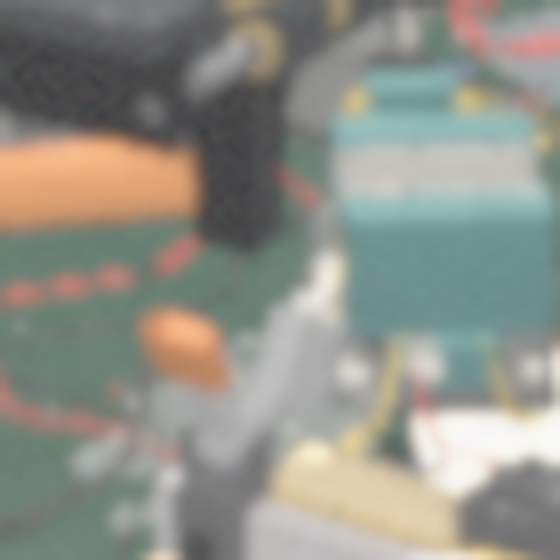

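```bash
python3 - <<'E'
from h import *
f=np.load("w2.npz"); p,d,K,T=[f[k] for k in "pdKT"]
B=tobed(cloud(d,K,T))
for v in range(186,206,2): print(v,[tuple(B[v,u].astype(int)) for u in (306,310,313)])
for vu in ((208,303),(210,306),(212,301),(205,316),(214,312),(201,320)): print(vu,B[vu].astype(int),p[vu])
E
```

```text
186 [(np.int64(45), np.int64(-80), np.int64(155)), (np.int64(44), np.int64(-69), np.int64(157)), (np.int64(30), np.int64(-69), np.int64(151))]
188 [(np.int64(43), np.int64(-81), np.int64(148)), (np.int64(45), np.int64(-68), np.int64(152)), (np.int64(32), np.int64(-68), np.int64(147))]
190 [(np.int64(40), np.int64(-83), np.int64(141)), (np.int64(43), np.int64(-70), np.int64(146)), (np.int64(31), np.int64(-69), np.int64(141))]
192 [(np.int64(41), np.int64(-83), np.int64(136)), (np.int64(43), np.int64(-70), np.int64(140)), (np.int64(31), np.int64(-68), np.int64(136))]
194 [(np.int64(43), np.int64(-82), np.int64(132)), (np.int64(44), np.int64(-69), np.int64(135)), (np.int64(32), np.int64(-68), np.int64(130))]
196 [(np.int64(-170), np.int64(-227), np.int64(0)), (np.int64(42), np.int64(-71), np.int64(128)), (np.int64(-182), np.int64(-208), np.int64(0))]
198 [(np.int64(-155), np.int64(-217), np.int64(2)), (np.int64(-165), np.int64(-209), np.int64(0)), (np.int64(-174), np.int64(-204), np.int64(-2))]
200 [(np.int64(-148), np.int64(-213), np.int64(0)), (np.int64(-152), np.int64(-200), np.int64(0)), (np.int64(-158), np.int64(-193), np.int64(0))]
202 [(np.int64(-132), np.int64(-202), np.int64(1)), (np.int64(-146), np.int64(-196), np.int64(-2)), (np.int64(-148), np.int64(-186), np.int64(0))]
204 [(np.int64(-124), np.int64(-196), np.int64(0)), (np.int64(-128), np.int64(-184), np.int64(1)), (np.int64(-137), np.int64(-180), np.int64(-1))]
(208, 303) [ 68 -74 106] [201 112  67]
(210, 306) [ 66 -67 101] [159  91  58]
(212, 301) [ -72 -180    0] [125 100  85]
(205, 316) [  5 -77  85] [158 158 157]
(214, 312) [ 26 -76  69] [156 157 157]
(201, 320) [-128 -148   21] [218 215 201]
```

The picture shows why the tab did not move. The fingertip ends at about z = 127 mm while the TCP reads 96 mm, so it passed over the tab. The real tips are about 31 mm above the stated TCP, so I'll back off, go 31 mm lower and repeat.

Call:
arm_command --deltas '[-1,0,0.026,0,0,-1,0,0.03,0,0,-1,0,0.025,0,0,-1,0,0,0.015,0,-1,0,0,0.013,0,-1,0,0,0,0]'

```text
time: 8.2
position: [0.5655, 0.4178, 0.0651]
tool_rot: [0.202, 0.979, -0.002, -0.002]
ft_force: [-0.9, 0.3, -0.8]
grip_width: 0.0005
grip_force: 0.0
```

```bash
python3 look.py w3 side; python3 - <<'E'
from h import *
f=np.load("w3.npz"); p,d,K,T=[f[k] for k in "pdKT"]
B=tobed(cloud(d,K,T)); z=B[...,2]
q=(abs(B[...,0]-115)<30)&(abs(B[...,1]+78)<25)&(z>50)&(z<150); print(q.sum(),np.percentile(B[q],[1,50,99],axis=0).round(0))
v=np.argwhere(q); print(v.min(0),v.max(0), B[tuple(v[-3])],B[tuple(v[-20])])
E
```

```text
t 8.2 bed mm [112.4 -77.1  65.1] x_heading 156.71 F bed [-0.1  1.  -0.8] q [ 0.48  0.77  1.31 -0.    1.06 -0.69]
238 [[100. -89.  97.]
 [121. -70. 125.]
 [130. -65. 149.]]
[198 284] [220 298] [118.24557123 -73.40280618  96.31091027] [120.01337037 -77.75804339 101.33121975]
```

Confirmed: the tips are at about z = 96 mm with the TCP at 65. Now I'll push the tab in −x.

Call:
arm_command --deltas '[-1,0,-0.012,0,0,-1,0,-0.01,0,0,-1,0,-0.008,0,0,-1,0,-0.008,0,0,-1,0,-0.008,0,0,-1,0,-0.008,0,0,-1,0,-0.008,0,0]'

```text
time: 9.12
position: [0.543, 0.3624, 0.0677]
tool_rot: [0.202, 0.979, 0.0, 0.0]
ft_force: [0.9, 1.1, 0.8]
grip_width: 0.0005
grip_force: 0.8
```

Call:
arm_command --deltas '[-1,0,-0.004,0,0,-1,0,-0.004,0,0,-1,0,-0.003,0,0]'

```text
time: 9.5
position: [0.5386, 0.3526, 0.0674]
tool_rot: [0.202, 0.979, -0.0, -0.0]
ft_force: [1.1, 2.7, -0.3]
grip_width: 0.0007
grip_force: 0.7
```

```bash
cat >> h.py <<'E'
def tab(n):
    f=np.load(n+".npz"); p,d,K,T=[f[k] for k in "pdKT"]
    B=tobed(cloud(d,K,T)); h=cv2.cvtColor(p,cv2.COLOR_RGB2HSV)
    m=(h[...,0]<14)&(h[...,1]>120)&(B[...,2]>70)&(B[...,2]<125)&(abs(B[...,1]+78)<25)&(abs(B[...,0]-45)<60)
    c=np.median(B[m],axis=0) if m.any() else None
    print("tab",m.sum(),c, None if c is None else "lean deg(+x) %.0f"%np.degrees(np.arctan2(c[0]-40,c[2]-58)))
E
python3 look.py w4 side; python3 -c "
from h import *; tab('w3'); tab('w4')"
```

```text
t 9.5 bed mm [ 41.9 -78.1  67.4] x_heading 156.75 F bed [ 2.9  0.  -0.3] q [ 0.41  0.7   1.48  0.    0.96 -0.76]
tab 61 [ 67.75207259 -75.93948198 105.70207767] lean deg(+x) 30
tab 27 [ 32.3649885  -68.06543036 108.05214464] lean deg(+x) -9
```

Call:
arm_command --deltas '[-1,0,-0.004,0,0,-1,0,-0.003,0,0,-1,0,-0.002,0,0]'

```text
time: 9.93
position: [0.5352, 0.3444, 0.0677]
tool_rot: [0.202, 0.979, 0.0, 0.0]
ft_force: [-0.3, 0.9, -0.6]
grip_width: 0.0006
grip_force: 0.6
```

Call:
arm_command --deltas '[-1,0,-0.003,0,0,-1,0,-0.002,0,0]'

```text
time: 10.18
position: [0.5342, 0.3413, 0.068]
tool_rot: [0.202, 0.979, 0.002, 0.001]
ft_force: [1.6, 7.2, -0.6]
grip_width: 0.0004
grip_force: 2.8
```

Call:
arm_command --deltas '[-1,0,-0.002,0,0,-1,0,-0.002,0,0]'

```text
time: 10.42
position: [0.5346, 0.3406, 0.0688]
tool_rot: [0.203, 0.979, 0.005, 0.003]
ft_force: [2.4, 13.6, -1.1]
grip_width: 0.0005
grip_force: 5.4
```

```bash
python3 look.py w5 side; python3 -c "
from h import *; tab('w5')"
```

```text
t 10.43 bed mm [ 29.3 -79.1  68.8] x_heading 156.63 F bed [13.4  3.1 -1.1] q [ 0.39  0.68  1.52  0.01  0.93 -0.78]
tab 37 [ 23.16227636 -69.24254272 102.15840583] lean deg(+x) -21
```

The stop is at its down limit: the force climbed to 13 N and the motion stalled. Next I'll back off, rise, and go to the open side of the heat sink.

Call:
arm_command --deltas '[-1,0,0.015,0,0,-1,0,0.005,-0.03,0,-1,0,0,-0.03,0,-1,0.03,-0.03,0,0,-1,0.03,-0.03,0,0,-1,0.03,-0.03,0,0,-1,0.03,-0.03,0,0,-1,0,0,0.05,0,-1,0,0,0,0]'

```text
time: 11.6
position: [0.3789, 0.29, 0.0755]
tool_rot: [0.201, 0.98, -0.003, -0.003]
ft_force: [0.2, -0.8, -0.3]
grip_width: 0.0004
grip_force: 0.0
```

```bash
python3 look.py w6 side; python3 -c "
from h import *; tab('w6')"
```

```text
t 11.6 bed mm [-78.6  44.   75.5] x_heading 156.78 F bed [-0.6 -0.5 -0.3] q [ 0.42  0.52  1.9  -0.    0.73 -0.75]
tab 89 [ 19.19431161 -77.18043545 103.07426953] lean deg(+x) -25
```

Call:
arm_command --deltas '[-1,0,0,0.04,0,-1,0,0,0.04,0,-1,0,0.012,0,0,-1,0,0.012,0,0,-1,0,0.006,0,0,-1,0,0.006,0,0]'

```text
time: 12.4
position: [0.3971, 0.3257, -0.0009]
tool_rot: [0.201, 0.98, 0.001, 0.001]
ft_force: [-0.5, -0.4, 0.8]
grip_width: 0.0008
grip_force: 0.5
```

Call:
arm_command --deltas '[-1,0,0.005,0,0,-1,0,0.005,0,0,-1,0,0.004,0,0]'

```text
time: 12.78
position: [0.4016, 0.3377, -0.0024]
tool_rot: [0.202, 0.979, -0.0, -0.0]
ft_force: [-1.4, -0.0, 0.4]
grip_width: 0.0003
grip_force: 0.7
```

```bash
python3 look.py w7 side; python3 -c "
from h import *; tab('w7')"
```

```text
t 12.78 bed mm [-25.9  41.9  -2.4] x_heading 156.75 F bed [-0.6  1.2  0.4] q [ 0.49  0.71  1.82 -0.    0.61 -0.68]
tab 89 [ 20.023156   -77.84803552 102.75662303] lean deg(+x) -24
```

Call:
arm_command --deltas '[-1,0,0.004,0,0,-1,0,0.004,0,0,-1,0,0.002,0,0]'

```text
time: 13.2
position: [0.4045, 0.3449, -0.0025]
tool_rot: [0.201, 0.98, -0.002, -0.001]
ft_force: [0.1, -11.1, 5.6]
grip_width: 0.0005
grip_force: 5.0
```

Call:
arm_command --deltas '[-1,0,0.002,0,0,-1,0,0.002,0,0]'

```text
time: 13.45
position: [0.4043, 0.3447, -0.0025]
tool_rot: [0.2, 0.98, -0.006, -0.003]
ft_force: [1.0, -23.4, 9.9]
grip_width: -0.0001
grip_force: 10.0
```

```bash
python3 look.py w8 side
```

```text
t 13.45 bed mm [-18.4  42.2  -2.5] x_heading 156.96 F bed [-21.1 -10.2   9.9] q [ 0.5   0.71  1.8  -0.01  0.64 -0.66]
```

Call:
arm_command --deltas '[-1,0,-0.03,0,0,-1,0,0,-0.04,0,-0.63,0.03,0,-0.02,0.005,-0.63,0.03,0.027,0,0,-0.63,0.03,0.026,0,0,-0.63,0,0,0,0]'

```text
time: 14.25
position: [0.3336, 0.41, 0.058]
tool_rot: [0.202, 0.979, 0.001, 0.001]
ft_force: [0.1, -1.2, 0.3]
grip_width: 0.0157
grip_force: 0.0
```

```bash
python3 look.py w9 wrist; python3 look.py s9 side; python3 -c "
from h import *
f=np.load('w9.npz'); p,d,K,T=[f[k] for k in 'pdKT']; B=tobed(cloud(d,K,T))
print(proj(np.load('bed.npz')['R']@[.01,.097,.042]+np.load('bed.npz')['o'],K,T))
f=np.load('s9.npz'); p,d,K,T=[f[k] for k in 'pdKT']; B=tobed(cloud(d,K,T)); g=cv2.cvtColor(p,cv2.COLOR_RGB2GRAY)
q=(B[...,2]>36)&(B[...,2]<50)&(abs(B[...,1]-40)<80)&(B[...,0]>-40)&(B[...,0]<60)
r=B[q&(g<90)]; print('sink',len(r),cv2.minAreaRect(r[:,:2].astype(np.float32)),np.percentile(r,[1,99],axis=0).round(1))"
```

```text
t 14.25 bed mm [ 13.7 132.9  58. ] x_heading 156.67 F bed [-1.  -0.6  0.3] q [ 0.68  0.6   1.79  0.    0.75 -0.49]
t 14.3 bed mm [ 12.5 132.2  57.7] x_heading 156.62 F bed [-0.3  0.5  0.4] q [ 0.67  0.6   1.79 -0.    0.75 -0.49]
[[312.79219112 276.87580425]]
sink 26 ((10.831174850463867, 59.19294738769531), (28.555511474609375, 79.68608093261719), 9.505948066711426) [[-8.8 26.7 37.2]
 [19.2 97.8 43. ]]
```

View pics/w9.png

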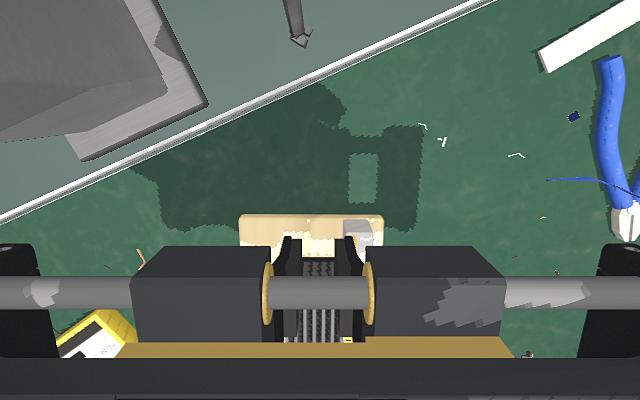

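The view is from above the near end: the sink is under the fingers at (318,290) and the fence end shows at (362,230). I'll narrow the opening and shift off the fence, lower, and push along it.

Call:
arm_command --deltas '[-0.8,0,-0.0055,0,0,-0.8,0,0,0.03,0,-0.8,0,0,0.03,0,-0.8,-0.01,0,0,0,-0.8,-0.006,0,0,0,-0.8,-0.006,0,0,0,-0.8,-0.006,0,0,0,-0.8,-0.006,0,0,0]'

```text
time: 15.35
position: [0.3633, 0.3888, -0.0018]
tool_rot: [0.204, 0.979, 0.0, 0.0]
ft_force: [-1.2, 1.6, 0.9]
grip_width: 0.0083
grip_force: 0.7
```

Call:
arm_command --deltas '[-0.8,-0.006,0,0,0,-0.8,-0.006,0,0,0,-0.8,-0.006,0,0,0,-0.8,-0.006,0,0,0,-0.8,-0.006,0,0,0]'

```text
time: 15.98
position: [0.3908, 0.3766, -0.0024]
tool_rot: [0.204, 0.979, -0.0, -0.0]
ft_force: [-1.2, 0.9, 0.3]
grip_width: 0.0089
grip_force: 0.6
```

```bash
cat > sink.py <<'E'
from h import *
import sys
f=np.load(sys.argv[1]+'.npz'); p,d,K,T=[f[k] for k in 'pdKT']; B=tobed(cloud(d,K,T)); g=cv2.cvtColor(p,cv2.COLOR_RGB2GRAY)
q=(B[...,2]>35)&(B[...,2]<50)&(B[...,1]>-90)&(B[...,1]<110)&(B[...,0]>-40)&(B[...,0]<34)&(g<int(sys.argv[2]))
r=B[q]; print('sink',len(r),[np.round(k,1) for k in cv2.minAreaRect(r[:,:2].astype(np.float32))],np.percentile(r,[1,99],axis=0).round(1).tolist())
E
python3 look.py s10 side; python3 sink.py s10 110; python3 -c "
from h import *; tab('s10')"
```

```text
t 15.97 bed mm [ 5.6 67.1 -2.4] x_heading 156.46 F bed [0.3 1.5 0.3] q [ 0.56  0.72  1.78 -0.    0.65 -0.6 ]
sink 276 [array([11.5, 13.8]), array([130.4,  39.9]), np.float64(88.7)] [[-7.2, -48.9, 36.1], [30.8, 78.3, 49.3]]
tab 90 [ 19.75832483 -77.77110667 102.03799177] lean deg(+x) -25
```

Call:
arm_command --deltas '[-0.8,-0.006,0,0,0,-0.8,-0.005,0,0,0,-0.8,-0.004,0,0,0]'

```text
time: 16.4
position: [0.4046, 0.3706, -0.0024]
tool_rot: [0.204, 0.979, 0.0, 0.0]
ft_force: [-1.1, 0.2, -0.4]
grip_width: 0.0085
grip_force: 0.4
```

Call:
arm_command --deltas '[-0.8,-0.003,0,0,0,-0.8,-0.002,0,0,0]'

```text
time: 16.65
position: [0.4082, 0.3689, -0.0024]
tool_rot: [0.204, 0.979, -0.0, -0.001]
ft_force: [-4.8, 4.4, 0.8]
grip_width: 0.0087
grip_force: 2.8
```

Call:
arm_command --deltas '[-0.8,-0.002,0,0,0,-0.8,-0.001,0,0,0]'

```text
time: 16.9
position: [0.4081, 0.3684, -0.0024]
tool_rot: [0.205, 0.979, -0.0, -0.003]
ft_force: [-8.4, 8.8, 4.0]
grip_width: 0.0088
grip_force: 5.7
```

```bash
python3 look.py s11 side; python3 sink.py s11 110; python3 -c "
from h import *; tab('s11')
f=np.load('s11.npz'); p=f['p']
cv2.imwrite('pics/s11c.png',cv2.resize(p[185:275,290:400][:,:,::-1],None,fx=7,fy=6,interpolation=cv2.INTER_CUBIC))"
```

```text
t 16.9 bed mm [ 4.9 48.1 -2.4] x_heading 156.37 F bed [ 4.8 11.2  4. ] q [ 0.53  0.72  1.76  0.01  0.67 -0.63]
sink 281 [array([12.6, -7.7]), array([132.8,  40.5]), np.float64(88.8)] [[-5.4, -72.5, 35.5], [30.7, 58.3, 49.0]]
tab 89 [ 19.69807802 -77.32342854 103.19139429] lean deg(+x) -24
```

View pics/s11c.png

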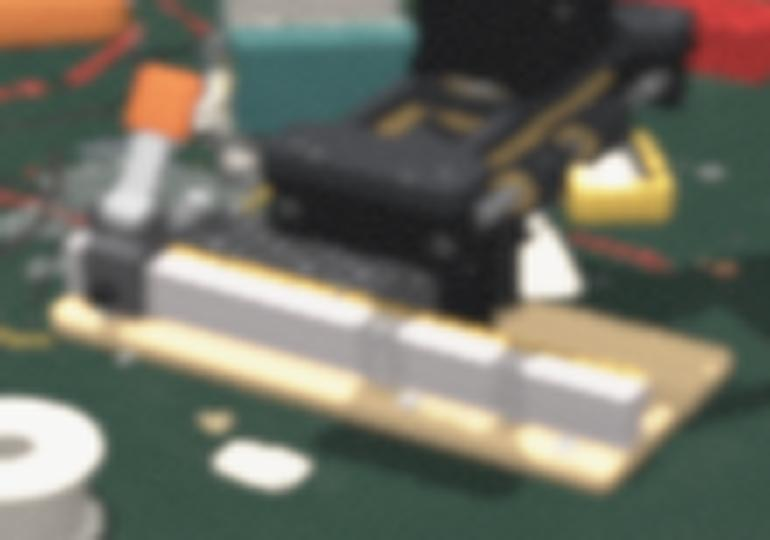

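The sink sits against the lowered stop: its end is at −72.5 mm, the leaf's gauging plane. I'll re-seat it against the fence with a light side push.

Call:
arm_command --deltas '[-0.8,0.02,0,0,0,-1,0,0,-0.03,0,-1,0,0,-0.03,0,-1,-0.025,-0.025,0,0,-1,-0.025,-0.025,0,0,-1,-0.027,0,0,0,-1,0,0,0,0,-1,0,0,0.03,0,-1,0,0,0.03,0,-1,0,0.01,0,0,-1,0,0.006,0,0]'

```text
time: 18.32
position: [0.4506, 0.3152, -0.0016]
tool_rot: [0.203, 0.979, 0.0, 0.001]
ft_force: [-0.8, 0.1, 0.1]
grip_width: 0.0006
grip_force: 0.0
```

Call:
arm_command --deltas '[-1,0,0.004,0,0,-1,0,0.003,0,0]'

```text
time: 18.58
position: [0.4537, 0.3208, -0.0014]
tool_rot: [0.204, 0.979, 0.001, 0.001]
ft_force: [0.2, 0.7, 0.0]
grip_width: 0.0001
grip_force: 0.0
```

```bash
python3 look.py s12 side
```

```text
t 18.57 bed mm [-20.8 -12.6  -1.4] x_heading 156.49 F bed [0.7 0.1 0. ] q [ 0.41  0.72  1.75 -0.    0.67 -0.75]
```

Call:
arm_command --deltas '[-1,0,0.002,0,0,-1,0,0.002,0,0]'

```text
time: 18.88
position: [0.4543, 0.3232, -0.0022]
tool_rot: [0.204, 0.979, -0.001, -0.0]
ft_force: [-0.6, -4.8, 1.9]
grip_width: 0.0004
grip_force: 2.2
```

Call:
arm_command --deltas '[-1,0,0.002,0,0,-1,0,0.001,0,0]'

```text
time: 19.12
position: [0.4539, 0.3231, -0.0024]
tool_rot: [0.203, 0.979, -0.003, -0.002]
ft_force: [-0.5, -11.9, 5.9]
grip_width: 0.0007
grip_force: 5.6
```

```bash
python3 look.py s13 side
```

```text
t 19.12 bed mm [-18.6 -11.9  -2.4] x_heading 156.57 F bed [-11.1  -4.2   5.9] q [ 0.42  0.73  1.73 -0.01  0.68 -0.74]
```

Call:
arm_command --deltas '[-1,0,-0.025,0,0,-1,0,0,-0.03,0,-1,0,0,-0.03,0,-0.8,0.026,0.016,0,0,-0.8,0.026,0.016,0,0,-0.8,0.026,0.015,0,0,-0.8,0,0,0,0,-0.8,0,0,0.03,0,-0.8,0,0,0.03,0,-0.8,-0.007,0,0,0,-0.8,-0.005,0,0,0,-0.8,-0.002,0,0,0]'

```text
time: 20.68
position: [0.4078, 0.3724, -0.0011]
tool_rot: [0.204, 0.979, 0.001, 0.001]
ft_force: [0.7, -0.6, 0.3]
grip_width: 0.0086
grip_force: 0.0
```

```bash
python3 look.py s14 side
```

```text
t 20.68 bed mm [ 8.4 49.9 -1.1] x_heading 156.41 F bed [-0.3 -0.8  0.3] q [ 0.54  0.72  1.76 -0.    0.66 -0.62]
```

Call:
arm_command --deltas '[-0.8,-0.0015,0,0,0,-0.8,-0.0015,0,0,0]'

```text
time: 20.98
position: [0.4089, 0.3711, -0.0019]
tool_rot: [0.204, 0.979, 0.0, 0.0]
ft_force: [-0.2, 0.5, -0.3]
grip_width: 0.0091
grip_force: 0.0
```

Call:
arm_command --deltas '[-0.8,-0.0015,0,0,0,-0.8,-0.0005,0,0,0]'

```text
time: 21.22
position: [0.409, 0.3708, -0.0021]
tool_rot: [0.204, 0.979, 0.0, -0.001]
ft_force: [-4.3, 3.6, 4.0]
grip_width: 0.0086
grip_force: 3.0
```

```bash
python3 look.py s15 side
```

```text
t 21.23 bed mm [ 7.4 48.1 -2.1] x_heading 156.42 F bed [1.6 5.4 4. ] q [ 0.53  0.72  1.75  0.    0.67 -0.63]
```

Seated again: it stalled at the same spot with about 5 N. Next I'll retreat, go to the tab's open side and flip the stop up.

Call:
arm_command --deltas '[-0.8,0.02,0,0,0,-1,0,0,-0.05,0,-1,0,0,-0.055,0,-1,-0.036,-0.02,0,0,-1,-0.036,-0.017,0,0,-1,-0.036,0,0,0,-1,-0.036,0,0,0,-1,0,0,0,0,-1,0,0,0.037,0,-1,0,0,0,0]'

```text
time: 22.52
position: [0.5051, 0.2864, 0.0632]
tool_rot: [0.203, 0.979, -0.002, -0.004]
ft_force: [-0.0, 0.0, 0.8]
grip_width: 0.0006
grip_force: 0.0
```

```bash
python3 look.py s16 side; python3 sink.py s16 110; python3 -c "
from h import *; tab('s16')"; python3 look.py w16 wrist
```

```text
t 22.52 bed mm [-32.2 -73.4  63.2] x_heading 156.52 F bed [0.  0.  0.8] q [ 0.32  0.64  1.65  0.    0.86 -0.84]
sink 277 [array([ 13.9, -18. ]), array([111.8,  43. ]), np.float64(83.9)] [[-9.2, -72.7, 35.4], [31.1, 37.0, 43.2]]
tab 90 [ 19.87878483 -77.40284772 102.25661492] lean deg(+x) -24
t 22.57 bed mm [-31.1 -74.7  64.7] x_heading 156.53 F bed [-0.4 -0.4 -0.4] q [ 0.32  0.64  1.64  0.    0.86 -0.84]
```

Call:
arm_command --deltas '[-1,-0.002,0.01,0,0,-1,0,0.01,0,0,-1,0,0.007,0,0,-1,0,0.007,0,0,-1,0,0.007,0,0,-1,0,0.007,0,0,-1,0,0.007,0,0,-1,0,0.007,0,0,-1,0,0.005,0,0]'

```text
time: 23.75
position: [0.5382, 0.3476, 0.0654]
tool_rot: [0.204, 0.979, -0.0, 0.0]
ft_force: [-0.0, -3.0, 0.1]
grip_width: 0.0001
grip_force: 1.1
```

```bash
python3 look.py s17 side; python3 sink.py s17 110; python3 -c "
from h import *; tab('s17')"
```

```text
t 23.75 bed mm [ 37.1 -79.7  65.4] x_heading 156.48 F bed [-2.7 -1.1  0.1] q [ 0.4   0.7   1.49 -0.    0.95 -0.76]
sink 302 [array([ 13.8, -17.7]), array([111.1,  42.7]), np.float64(86.4)] [[-7.9, -71.5, 36.9], [32.4, 36.8, 43.3]]
tab 90 [ 56.85630151 -76.33247157 108.98345786] lean deg(+x) 18
```

Call:
arm_command --deltas '[-1,0,0.004,0,0,-1,0,0.004,0,0,-1,0,0.002,0,0]'

```text
time: 24.18
position: [0.5418, 0.3567, 0.0654]
tool_rot: [0.204, 0.979, -0.0, -0.0]
ft_force: [-1.7, -2.0, -0.3]
grip_width: 0.0004
grip_force: 1.0
```

Call:
arm_command --deltas '[-1,0,0.003,0,0,-1,0,0.002,0,0]'

```text
time: 24.42
position: [0.5441, 0.3614, 0.0657]
tool_rot: [0.204, 0.979, 0.0, -0.0]
ft_force: [-1.0, -1.9, -0.4]
grip_width: 0.0005
grip_force: 0.9
```

Call:
arm_command --deltas '[-1,0,0.002,0,0,-1,0,0.002,0,0]'

```text
time: 24.68
position: [0.5448, 0.363, 0.0656]
tool_rot: [0.203, 0.979, -0.002, -0.001]
ft_force: [-2.7, -8.3, 3.5]
grip_width: 0.0005
grip_force: 4.6
```

One more small push to be sure it is at the limit, then back off and rise clear.

Call:
arm_command --deltas '[-1,0,0.002,0,0,-1,0,0.001,0,0]'

```text
time: 24.92
position: [0.5447, 0.363, 0.0656]
tool_rot: [0.203, 0.979, -0.005, -0.002]
ft_force: [-3.3, -12.8, 6.1]
grip_width: 0.0
grip_force: 7.3
```

Call:
arm_command --deltas '[-1,0,-0.008,0,0,-1,0,-0.003,-0.02,0,-1,0,0,-0.05,0,-1,0,0,-0.06,0,-1,0.045,0,-0.06,0,-1,0,0,-0.04,0,-1,0,0,0,0]'

```text
time: 25.8
position: [0.5105, 0.375, 0.2925]
tool_rot: [0.203, 0.979, 0.005, 0.005]
ft_force: [0.0, 0.2, -0.8]
grip_width: 0.0003
grip_force: 0.0
```

```bash
python3 look.py s18 side; python3 look.py w18 wrist; python3 sink.py s18 110; python3 sink.py w18 70; python3 -c "
from h import *; tab('s18'); tab('w18'); tab('w1')
f=np.load('w18.npz'); p=f['p']
cv2.imwrite('pics/w18c.png',cv2.resize(p[:250,200:440][:,:,::-1],None,fx=2.4,fy=2.4,interpolation=cv2.INTER_CUBIC))"
```

```text
t 25.8 bed mm [ 51.4 -43.4 292.5] x_heading 156.54 F bed [ 0.2  0.1 -0.8] q [ 0.46  0.44  1.29  0.    1.39 -0.7 ]
t 25.85 bed mm [ 49.9 -42.7 289.4] x_heading 156.51 F bed [-0.1  0.3 -0.9] q [ 0.46  0.44  1.3   0.    1.39 -0.7 ]
sink 298 [array([ 11.3, -18.8]), array([ 43.1, 111.7]), np.float64(1.1)] [[-7.5, -71.4, 37.1], [31.6, 36.4, 43.3]]
sink 883 [array([12.4, 18.3]), array([178.4,  43.6]), np.float64(89.5)] [[-8.9, -70.3, 35.3], [32.7, 36.7, 43.0]]
tab 60 [ 74.56693835 -76.77143936 103.82794967] lean deg(+x) 37
tab 327 [ 64.07026118 -76.27461474 101.23847275] lean deg(+x) 29
tab 282 [ 58.92656713 -75.8575939  104.77714011] lean deg(+x) 22
```

View pics/w18c.png

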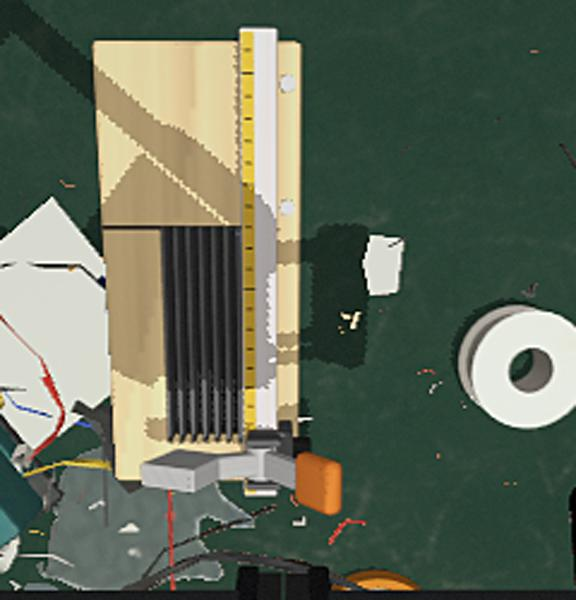

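The view shows the heat sink flush with the fence (crop columns 163–240). Its end is just short of the leaf's plane, the stop is fully up with its tab at (318,482), and the reel at (530,370) has not moved.

```bash
python3 -c "
from rig import order; print(order.hand_in())"
```

```text
the job is handed in; nothing more can be done
None
```

I flipped the stop down, pushed the heat sink flat against the fence and along to the stop, and flipped the stop fully back up. The last pictures show the sink still where it was gauged, and the job was handed in at about 26 s with the arm clear; I didn't re-measure the tape roll, packet or reel, but nothing came near them.

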